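# Crack open a sealed slide dry box and hold it ajar

### The job

Take the loose steel hold-down bar off the lid of the slide dry box and lay it to rest, level, in both notches of the two-notch metal stand, then let go of it. Only then pull the lid straight up by its handle until its sticky seal lets go, and finish still holding it level over the box with a gap of three centimetres, carried by your grip alone; never let it fly up beyond six centimetres. Leave the dishes and the other things on the bench where they are.

Things in the scene. Friction and masses are not known exactly. Their poses are not given: they have to be found in the camera images.
- dry_box: White plastic box 200 x 240 x 90 mm high, fixed to the bench, under a flat grey lid 208 x 248 x 8 mm. Origin: centre of its underside; x front to rear, y along the lid's handle, z up. Walls 6 mm.
- lid: The lid: a loose, press-in plate, 0.4 kg, whose 22 mm deep plug sits inside the box. Origin: centre of the plate's underside (90 mm above the bench when shut); axes as the box. The seal holds it back: about 13 to 18 N upward on the handle in all, most at 2 to 5 mm of lift; it gives way by 9 mm, then pushes the lid up with up to 9 N until 18 mm; from there only its weight (about 4 N) remains.
- handle_mid (a point): Middle of the lid's steel handle: a level square bar 12 x 12 mm, 80 mm long along y, over the middle of the lid on two 10 mm posts at y = +35 and -35 mm (60 mm free between them). This point is 32 mm above the lid's upper face, 130 mm above the bench when shut; axes as the lid.
- handle_home (a point): Where the handle's middle is when the lid is fully shut (fixed to the box): the lid's gap is the height of handle_mid over this point.
- bar_mid (a point): Centre of the loose hold-down bar: plain round steel rod 14 mm thick, 200 mm long along its own y axis, about 0.24 kg. At the start it lies in two V notches on the lid (75 mm in front of the handle, at y = +65 and -65 mm, 12 mm thick, 28 mm wide, tops 32 mm above the lid's face), its centre about 28 mm above the lid's upper face.
- rest_mid (a point): Where the bar's centre is when it lies in the stand, along this frame's y axis: mid-way between the two notches, 60 mm above the bench. The stand is a fixed aluminium plate 60 x 170 x 10 mm with two posts at y = +65 and -65 mm, each topped by a V notch 12 mm thick along y, 28 mm wide, its bottom 50 mm and its tops 64 mm above the bench.
- dish_a: Bystander: closed round culture dish, 90 mm across, 15 mm high, about 0.1 m in front of the stand. Origin: centre of its underside.
- dish_b: Bystander: closed round culture dish, 90 mm across, 15 mm high, left of the work, the nearer of two. Origin: centre of its underside.
- dish_c: Bystander: closed round culture dish, 90 mm across, 15 mm high, left of the work, the farther of two. Origin: centre of its underside.
- oil_bottle: Bystander: small amber bottle 28 mm across, 60 mm high, behind the stand (about 0.1 m). Origin: centre of its underside.
- slide_box: Bystander: flat slide case about 92 x 102 x 35 mm at the right of the bench. Origin: centre of its underside.
- beaker: Bystander: glass beaker 70 mm across, 85 mm high, at the robot's right. Origin: centre of its underside.
- forceps: Bystander: steel forceps about 125 mm long lying flat at the robot's left. Origin: middle of its underside.
There are look-alikes about, which are no part of the job. What is shaped like the part that bears bar_mid but black or green is not meant. Of the things shaped like the part that bears rest_mid, the aluminium one is meant.

How it is judged:
By the outcome, as a careful person would: the job done as asked, in the order asked, and still so for the second after the job is handed in, while the arm keeps its last pose, push and grip.
It also fails if it takes over 58 s, if anything falls off the work surface, if the arm or the gripper's body presses on something with over 40 N, if the wrist force passes 120 N, or if a joint passes its speed limit or range.

### The arm

A 6-joint arm with a two-finger parallel gripper is mounted at the origin on the work surface. World frame = base frame: x ahead of the robot, y to its left, z up, the work surface at z = 0. Lengths are in m, angles in rad, forces in N, time in s.
With the tool pointing down it reaches from about 0.375 to 0.9 m from the base axis. Payload 3.1 kg.
Tool frame: the origin (TCP) lies midway between the tips of the shut fingers; the grasp point (between the pads) lies 19 mm behind it (manip.grasp_offset is the distance from the TCP to the grasp point, in m); z points along the fingers, y is the line along which they close (so a half turn about z gives the same grasp; the last joint's range is limited). The gripper opens to 85 mm and grips with 20 to 120 N. Pads are 22 mm wide; open, the fingers measure 114 mm over their backs; the gripper's body (76 mm by 85 mm) begins 54 mm behind the grasp point. The pads swing forward as they close: fully open they stand 13 mm farther back than shut.
Start: joints at [-1.466, 0.527, 1.433, -0, 1.181, -0.178], TCP at [0.174, -0.6, 0.231] pointing down, gripper open.
Joint ranges: [-3.08, 3.08], [-0.75, 2.2], [0.22, 2.44], [-1.43, 4.57], [0, 2.65], [-2.85, 2.85]. Speed limits (rad/s): [2.79, 2.79, 3.14, 3.14, 3.14, 3.14].

### API

Orientations are given as a unit quaternion [x, y, z, w].
In Python, from station import sensors, cams, order, manip gives the robot as it stands.
- The arm moves only by the tool move_arm, never from a script. Its argument "targets" is a list of rows, each an object of numbers: "dx", "dy", "dz": the shift along the world's x, y, z normalised to -1 to 1, where 1 is 25 mm; "rx", "ry", "rz": the turn, a rotation vector about the world's x, y, z normalised to -1 to 1, where 1 is 30 degrees. A call has exactly 10 rows; each row shifts and turns the commanded pose from where the row before left it; what a row does not reach is not made up. A row lasts 1/8 s, in which the tool goes at most 62.5 mm and 10.7 degrees, less where a joint would pass 70% of its speed; a pose out of reach is approached as far as the arm can. A call with a number of a shift or a turn outside -1 to 1 is refused whole. A call with a gripper value outside its range is refused whole. "claw" is the opening in per cent of the stroke, from 0 (shut) to 100 (fully open), set as the call begins (left out, the last holds). The fingers move at their own pace and stop on an object; "newtons" is the grip in N (left out, the last holds). Time passes only in rows, so rows that do not move let the fingers close, or fill a call up. It gives the time, the measured TCP pose, the force, the opening and the grip force at its end, in the units of the state.
- sensors.sense(): the state, without advancing time (a new reading comes with each control period).
- cams.snapshot(name): name is "side" or "top"; returns the picture (420x560x3 uint8, red, green, blue); there is no depth.
- cams.camera_model(name): a dict with "fx", "fy", "cx", "cy" (pixels), "extrinsics" (4x4, takes a point from world to camera coordinates). Camera axes: x right, y down, z forward; pixel columns grow to the right and rows downward; lengths in m; the calibration is good to about 2 mm. A picture is of the moment at which its call begins. camera_model takes no time and is no camera call.
- order.sign_off(): hands the job in; it is judged then, once.
The state is a dict: "t": time; "q": joint angles; "qd": joint speeds; "tau": joint torques, N m; "tcp_pos": TCP position; "tool_rot": TCP orientation; "force": force on the tool from outside, world axes, zero at the start; "ft_torque": the same for the moment, N m; "finger_gap": opening from 0.0 (shut) to 1.0 (fully open); "gripper_force": force on a finger pad.
Only numpy, scipy, OpenCV 4.12 (cv2) and the standard library are available. Lean on these libraries where they do the work, as an engineer would, in place of code of your own. Each camera call takes 0.05 s, during which the arm holds its last target. There are 200 camera calls.

## Working session

There is one attempt and no reset: what is moved stays moved. The work goes in short steps, Python scripts to look and compute and a tool call to move; the robot and the scene stay as the last step left them, time stands still between calls to the robot, and variables do not carry over. Pictures are saved under pics/ and viewed, at most 10 in all, crops included, and the job is handed in when it is done.

Besides the shell and the picture viewer there is one more tool, called after ">>>" by a JSON object that holds its "api" and its "payload". move_arm: Moves the arm, as the interface text tells. Scaled input: -1 to 1 covers 25 mm each way for a shift and 30 degrees each way for a turn. Its arguments: {"type":"object","properties":{"targets":{"type":"array"},"claw":{"type":"number"},"newtons":{"type":"number"}},"required":["targets"]}

```bash
ls; mkdir -p pics
python3 - <<'E'
from station import sensors,cams,manip
import cv2,numpy as np
for n in("side","top"):
    im=cams.snapshot(n); np.save(f"pics/{n}0.npy",im)
    cv2.imwrite(f"pics/{n}0.png",cv2.resize(im[:,:,::-1],(800,600),interpolation=cv2.INTER_CUBIC))
    m=cams.camera_model(n); print(n,m)
print(sensors.sense(),manip.grasp_offset)
E
```

```text
pics
side {'fx': 495.80290109999464, 'fy': 495.80290109999464, 'cx': 294.47569218143855, 'cy': 210.46269749716043, 'extrinsics': array([[-0.99555197, -0.09417169, -0.00282208,  0.53090095],
       [-0.04392552,  0.49044855, -0.87036243,  0.10601983],
       [ 0.08334759, -0.86636708, -0.49240356,  1.34029036],
       [ 0.        ,  0.        ,  0.        ,  1.        ]])}
top {'fx': 393.6329290053846, 'fy': 393.6329290053846, 'cx': 275.8281464108182, 'cy': 208.0740222079784, 'extrinsics': array([[ 0.00792933, -0.99994984,  0.00611851, -0.01607149],
       [-0.99940356, -0.00813036, -0.03356227,  0.54749177],
       [ 0.03361034, -0.00584874, -0.9994179 ,  1.13457422],
       [ 0.        ,  0.        ,  0.        ,  1.        ]])}
{'t': 0.1, 'q': array([-1.46646790e+00,  5.28391568e-01,  1.43377274e+00,  1.80601908e-05,
        1.18141965e+00, -1.78514517e-01]), 'qd': array([ 0.00044708, -0.00348683, -0.00257267,  0.00027562, -0.00022648,
       -0.00067948]), 'tau': array([-1.67001945e-03, -4.43311894e+01, -1.78606009e+01, -7.93730269e-04,
        3.12013464e-03,  4.41029101e-05]), 'tcp_pos': array([ 0.17438512, -0.59950473,  0.23042066]), 'tool_rot': array([ 9.90016633e-01,  1.40947066e-01,  4.52682566e-05, -9.94656552e-04]), 'force': array([-0.57031769, -0.33611264,  0.14325525]), 'ft_torque': array([0.01649858, 0.00322109, 0.01846027]), 'gripper_force': 0.0, 'finger_gap': 1.0005331536632125} 0.0187
```

View pics/top0.png

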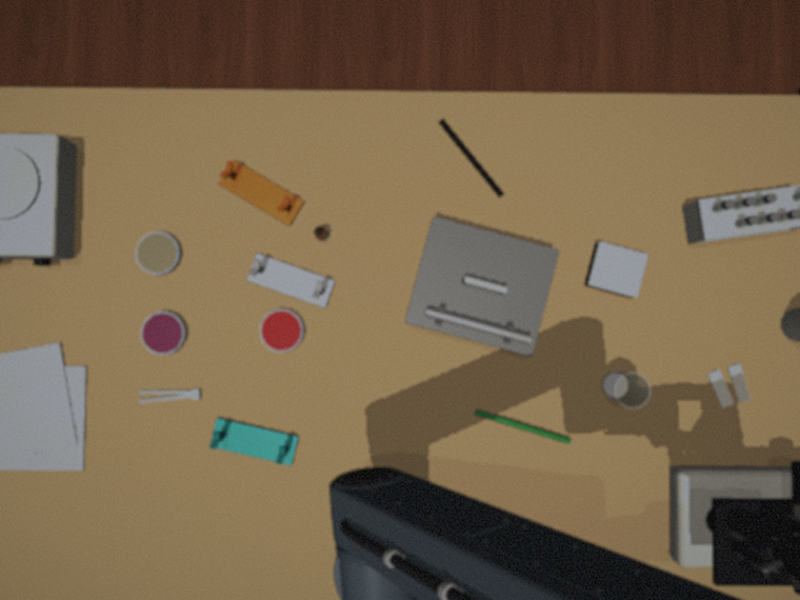

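View pics/side0.png

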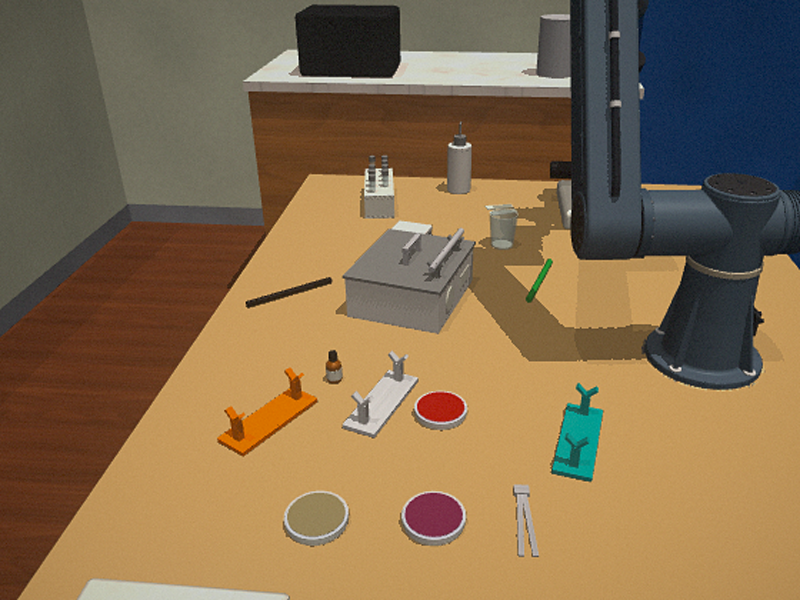

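The top view (800x600 scaling) shows the bar from (428,312) to (532,340), the handle from (465,279) to (506,289) and the aluminium stand at about (291,279), with the red dish in front of it. The side view agrees: the stand's notches are at about (362,405) and (398,365), and the bar is on the lid.

```bash
cat > h.py <<'E'
import numpy as np,cv2
from station import cams
M={n:cams.camera_model(n) for n in("top","side")}
def ray(n,u,v):
    m=M[n];E=m["extrinsics"];R=E[:3,:3]
    return -R.T@E[:3,3], R.T@np.array([(u-m["cx"])/m["fx"],(v-m["cy"])/m["fy"],1])
def onplane(n,u,v,z):
    c,d=ray(n,u,v); return c+d*(z-c[2])/d[2]
def tri(pt,ps):
    (a,d),(b,e)=ray("top",*pt),ray("side",*ps)
    s=np.linalg.lstsq(np.c_[d,-e],b-a,rcond=None)[0]
    p,q=a+s[0]*d,b+s[1]*e
    return (p+q)/2,np.linalg.norm(p-q)
def proj(n,p):
    m=M[n];c=m["extrinsics"]@np.r_[p,1];return np.array([m["fx"]*c[0]/c[2]+m["cx"],m["fy"]*c[1]/c[2]+m["cy"]])
def blobs(im,roi,f,amin=20):
    x0,y0,x1,y1=roi;k=4
    c=cv2.resize(im[y0:y1,x0:x1],None,fx=k,fy=k,interpolation=cv2.INTER_CUBIC)
    mk=f(c.astype(int)).astype(np.uint8)
    out=[]
    for t in cv2.findContours(mk,cv2.RETR_EXTERNAL,cv2.CHAIN_APPROX_NONE)[0]:
        A=cv2.contourArea(t)/k/k
        if A<amin: continue
        b=(cv2.boxPoints(cv2.minAreaRect(t))+.5)/k-.5+[x0,y0]
        mo=cv2.moments(t);cen=(np.array([mo["m10"],mo["m01"]])/mo["m00"]+.5)/k-.5+[x0,y0]
        out.append((A,cen,b))
    return out
E
python3 - <<'E'
from h import *
np.set_printoptions(precision=4,suppress=True)
t=np.load("pics/top0.npy");s=np.load("pics/side0.npy")
g=t.min(2)
print("lid med",np.median(t[165:185,300:320],axis=(0,1)), "bar",t[222:232,330].tolist())
print("stand",t[195,200].tolist())
def axis(b,z):
    W=np.array([onplane("top",*p,z)[:2] for p in b])
    e=[np.linalg.norm(W[1]-W[0]),np.linalg.norm(W[2]-W[1])]
    d=(W[1]-W[0]) if e[0]>e[1] else W[2]-W[1]
    return W.mean(0),np.degrees(np.arctan2(d[1],d[0]))%180,e
lidm=int(np.median(t[165:185,300:320]))
for name,roi,f,z in [("bar/handle",(280,150,395,250),lambda c:c.min(2)>lidm+35,.128),
   ("lid",(275,140,400,255),lambda c:(c.max(2)-c.min(2)<25)&(c.min(2)>60),.098),
   ("stand",(165,170,242,222),lambda c:(c.max(2)-c.min(2)<40)&(c.min(2)>90),.010)]:
    for A,c,b in blobs(t,roi,f): print(name,round(A),c,onplane("top",*c,z)[:2],*axis(b,z))
E
```

```text
lid med [112. 111. 108.] bar [[78, 79, 77], [75, 74, 74], [101, 99, 97], [127, 127, 126], [145, 145, 148], [144, 145, 148], [135, 133, 136], [115, 112, 112], [108, 105, 104], [111, 111, 106]]
stand [153, 155, 161]
bar/handle 51 [339.5105 198.8719] [ 0.569  -0.1769] [ 0.5689 -0.1777] 75.91376732052717 [np.float64(0.0063774742549444425), np.float64(0.07449256329861877)]
lid 7060 [337.3374 199.8483] [ 0.5681 -0.1761] [ 0.5677 -0.1771] 75.42691884524474 [np.float64(0.21171959579669714), np.float64(0.25025667803400575)]
stand 51 [196.5622 217.7833] [0.5176 0.2178] [0.5166 0.2176] 90.4600427423666 [np.float64(0.07092974980665426), np.float64(0.018834052256975386)]
stand 1288 [203.2578 195.916 ] [0.5812 0.1993] [0.5815 0.1994] 71.01611673332334 [np.float64(0.06470337708658933), np.float64(0.17461338085732236)]
```

Run:
```python
import numpy as np,cv2
t=np.load("pics/top0.npy");s=np.load("pics/side0.npy")
a=cv2.resize(t[145:255,165:400],(800,374),interpolation=cv2.INTER_CUBIC)
b=cv2.resize(s[240:310,230:300],(220,220),interpolation=cv2.INTER_CUBIC)
c=cv2.resize(s[150:235,235:340],(272,220),interpolation=cv2.INTER_CUBIC)
r=np.zeros((220,800,3),np.uint8);r[:,:220]=b;r[:,230:502]=c
cv2.imwrite("pics/crop.png",np.vstack([a,r])[:,:,::-1])
```

```text
(no output)
```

View pics/crop.png

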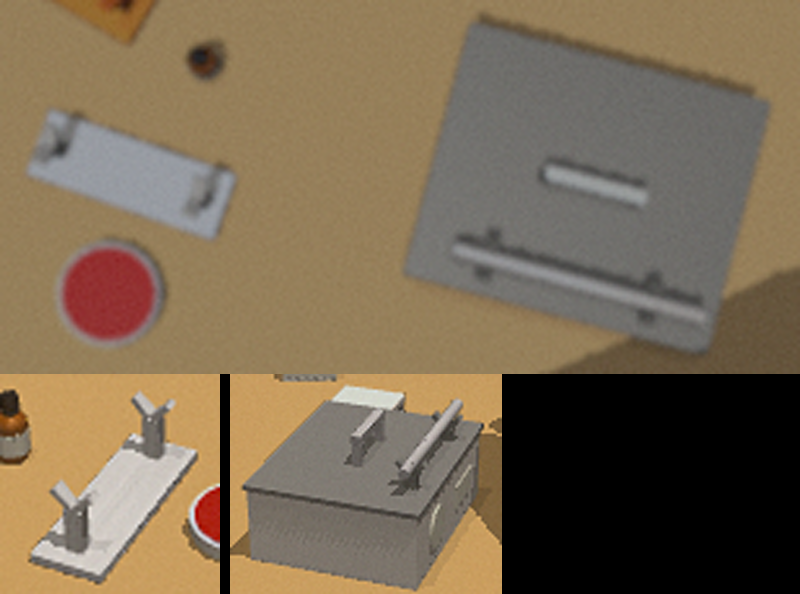

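The crops show the bar from about (453,248) to (704,317) and the handle from (543,173) to (647,197) in the top crop. The stand is empty, with both V notches open upward. Next I'll refine the bar and check it against the side view.

Run:
```python
from h import *
np.set_printoptions(precision=4,suppress=True)
t=np.load("pics/top0.npy");s=np.load("pics/side0.npy")
t2=cv2.GaussianBlur(t,(3,3),0)
def axis(n,b,z):
    W=np.array([onplane(n,*p,z)[:2] for p in b])
    e=[np.linalg.norm(W[1]-W[0]),np.linalg.norm(W[2]-W[1])]
    d=(W[1]-W[0]) if e[0]>e[1] else W[2]-W[1]
    return W.mean(0),np.degrees(np.arctan2(d[1],d[0]))%180,e
for th in(120,126,132):
  for A,c,b in blobs(t2,(290,185,380,245),lambda c:c.min(2)>th): print(th,round(A),onplane("top",*c,.130)[:2],*axis("top",b,.130))
# side: red/dish check of calibration agreement, bar ends
print("side crop bright")
s2=cv2.GaussianBlur(s,(3,3),0)
for th in(135,150):
  for A,c,b in blobs(s2,(275,158,335,200),lambda c:c.min(2)>th): print(th,round(A),c,onplane("side",*c,.128)[:2],b.tolist())
# stand in side: white plate
for A,c,b in blobs(s2,(235,258,297,308),lambda c:(c.max(2)-c.min(2)<45)&(c.min(2)>90)): print("st",round(A),c,onplane("side",*c,.01)[:2])
# predictions of notch bottoms & lid handle in side crop (scaled 220/70, origin 230,240)
C=np.array([.5812,.1993]);d=np.array([np.cos(np.radians(71)),np.sin(np.radians(71))])
for k in(-.065,.065):
  p=np.r_[C+k*d,.05]; print("notch side crop px",(proj("side",p)-[230,240])*220/70+[0,374], "top crop",(proj("top",p)-[165,145])*3.404)
for k in(-.085,.085):
 for w in(-.03,.03):
  p=np.r_[C+k*d+w*np.array([d[1],-d[0]]),.01]; print("corner",(proj("side",p)-[230,240])*220/70+[0,374],(proj("top",p)-[165,145])*3.404)
```

```text
120 236 [ 0.4939 -0.1612] [ 0.4931 -0.1639] 75.34480349545913 [np.float64(0.009827131745825774), np.float64(0.20042353023887677)]
120 125 [ 0.5681 -0.1779] [ 0.568  -0.1777] 75.70364868333616 [np.float64(0.012225566928364249), np.float64(0.08101370318317287)]
126 186 [ 0.4944 -0.1596] [ 0.4932 -0.1638] 75.20316549522084 [np.float64(0.00808963487152337), np.float64(0.19682990001938552)]
126 106 [ 0.5682 -0.1778] [ 0.5681 -0.1776] 75.75013771417758 [np.float64(0.010784592021830882), np.float64(0.07925526324418686)]
132 131 [ 0.4957 -0.155 ] [ 0.4934 -0.1637] 75.30439544472344 [np.float64(0.0064655202570196805), np.float64(0.19335380586665507)]
132 87 [ 0.5684 -0.1774] [ 0.5683 -0.1775] 75.51537258332053 [np.float64(0.009081828566534434), np.float64(0.07703829489642641)]
side crop bright
135 99 [312.2862 173.2438] [ 0.496  -0.1688] [[300.44817543029785, 185.28353881835938], [321.83841705322266, 158.5457328557968], [324.5518341064453, 160.71646308898926], [303.1615905761719, 187.4542694091797]]
135 157 [288.4759 162.0557] [ 0.5746 -0.2433] [[274.625, 157.625], [301.375, 157.625], [301.375, 173.625], [274.625, 173.625]]
150 71 [312.4092 173.0966] [ 0.4957 -0.1699] [[301.17009925842285, 185.37971305847168], [321.7571601867676, 159.00254082679749], [323.8336868286133, 160.62324142456055], [303.2466239929199, 187.00041389465332]]
150 136 [288.6432 161.5145] [ 0.5745 -0.2475] [[274.625, 157.625], [301.125, 157.625], [301.125, 173.125], [274.625, 173.125]]
st 28 [292.517  289.3758] [0.5161 0.2304]
st 21 [236.5184 261.9403] [0.6707 0.132 ]
st 1173 [265.5408 281.8065] [0.5842 0.2073]
notch side crop px [152.7815 413.4394] top crop [195.9977 196.4622]
notch side crop px [ 74.8598 505.2495] top crop [ 47.2519 143.8908]
corner [197.6322 450.0274] [212.2886 239.6623]
corner [131.6792 432.6009] [235.9958 173.3677]
corner [100.4377 575.1735] [ 24.4148 173.2317]
corner [ 28.6165 553.3681] [ 48.4347 107.1077]
```

>>> {"api": "move_arm", "payload": {"targets": [{"dx":0.64,"dy":0.87,"rz":0.0985},{"dx":0.64,"dy":0.87,"rz":0.0985},{"dx":0.64,"dy":0.87,"rz":0.0985},{"dx":0.64,"dy":0.87,"rz":0.0985},{"dx":0.64,"dy":0.87,"rz":0.0985},{"dx":0.64,"dy":0.87,"rz":0.0985},{"dx":0.64,"dy":0.87,"rz":0.0985},{"dx":0.64,"dy":0.87,"rz":0.0985},{"dx":0.64,"dy":0.87,"rz":0.0985},{"dx":0.64,"dy":0.87,"rz":0.0985}], "claw": 60, "newtons": 60}}

```text
schema error: expected keys dx, dy, dz, rx, ry, rz
```

>>> {"api": "move_arm", "payload": {"targets": [{"dx":0.64,"dy":0.87,"rz":0.0985},{"dx":0.64,"dy":0.87,"rz":0.0985},{"dx":0.64,"dy":0.87,"rz":0.0985},{"dx":0.64,"dy":0.87,"rz":0.0985},{"dx":0.64,"dy":0.87,"rz":0.0985},{"dx":0.64,"dy":0.87,"rz":0.0985},{"dx":0.64,"dy":0.87,"rz":0.0985},{"dx":0.64,"dy":0.87,"rz":0.0985},{"dx":0.62,"dy":0.87,"rz":0.0985},{}]}}

```text
schema error: expected keys dx, dy, dz, rx, ry, rz
```

>>> {"api": "move_arm", "payload": {"targets": [{"dx":0.64,"dy":0.87,"dz":0,"rx":0,"ry":0,"rz":0.1},{"dx":0.64,"dy":0.87,"dz":0,"rx":0,"ry":0,"rz":0.1},{"dx":0.64,"dy":0.87,"dz":0,"rx":0,"ry":0,"rz":0.1},{"dx":0.64,"dy":0.87,"dz":0,"rx":0,"ry":0,"rz":0.1},{"dx":0.64,"dy":0.87,"dz":0,"rx":0,"ry":0,"rz":0.1},{"dx":0.64,"dy":0.87,"dz":0,"rx":0,"ry":0,"rz":0.1},{"dx":0.64,"dy":0.87,"dz":0,"rx":0,"ry":0,"rz":0.1},{"dx":0.64,"dy":0.87,"dz":0,"rx":0,"ry":0,"rz":0.1},{"dx":0.64,"dy":0.87,"dz":0,"rx":0,"ry":0,"rz":0.1},{"dx":0.64,"dy":0.87,"dz":0,"rx":0,"ry":0,"rz":0.1}], "claw": 60, "newtons": 60}}

```text
t: 1.35
tcp_pos: [0.3352, -0.3811, 0.2314]
tool_rot: [0.919, 0.394, 0.0, 0.0]
force: [0.5, -1.1, 0.4]
finger_gap: 0.602
gripper_force: 0.0
```

>>> {"api": "move_arm", "payload": {"targets": [{"dx":0.64,"dy":0.87,"dz":0,"rx":0,"ry":0,"rz":0.1},{"dx":0.64,"dy":0.87,"dz":0,"rx":0,"ry":0,"rz":0.1},{"dx":0.64,"dy":0.87,"dz":0,"rx":0,"ry":0,"rz":0.1},{"dx":0.64,"dy":0.87,"dz":0,"rx":0,"ry":0,"rz":0.1},{"dx":0.64,"dy":0.87,"dz":0,"rx":0,"ry":0,"rz":0.1},{"dx":0.64,"dy":0.87,"dz":0,"rx":0,"ry":0,"rz":0.1},{"dx":0.64,"dy":0.87,"dz":0,"rx":0,"ry":0,"rz":0.1},{"dx":0.64,"dy":0.87,"dz":0,"rx":0,"ry":0,"rz":0.1},{"dx":0.64,"dy":0.87,"dz":0,"rx":0,"ry":0,"rz":0.1},{"dx":0,"dy":0,"dz":0,"rx":0,"ry":0,"rz":0}]}}

```text
t: 2.6
tcp_pos: [0.479, -0.1849, 0.2314]
tool_rot: [0.802, 0.598, 0.0, 0.0]
force: [-0.0, -0.4, 0.7]
finger_gap: 0.6
gripper_force: 0.0
```

>>> {"api": "move_arm", "payload": {"targets": [{"dx":0.28,"dy":0.42,"dz":-0.3,"rx":0,"ry":0,"rz":0.035},{"dx":0.28,"dy":0.42,"dz":-0.5,"rx":0,"ry":0,"rz":0.03},{"dx":0,"dy":0,"dz":-0.4,"rx":0,"ry":0,"rz":0},{"dx":0,"dy":0,"dz":-0.4,"rx":0,"ry":0,"rz":0},{"dx":0,"dy":0,"dz":0,"rx":0,"ry":0,"rz":0},{"dx":0,"dy":0,"dz":0,"rx":0,"ry":0,"rz":0},{"dx":0,"dy":0,"dz":0,"rx":0,"ry":0,"rz":0},{"dx":0,"dy":0,"dz":0,"rx":0,"ry":0,"rz":0},{"dx":0,"dy":0,"dz":0,"rx":0,"ry":0,"rz":0},{"dx":0,"dy":0,"dz":0,"rx":0,"ry":0,"rz":0}]}}

```text
t: 3.85
tcp_pos: [0.4925, -0.1659, 0.1914]
tool_rot: [0.793, 0.61, 0.0, 0.0]
force: [0.3, -0.6, 0.6]
finger_gap: 0.604
gripper_force: 0.0
```

Run:
```python
from h import *
from station import sensors
print(sensors.sense()["tcp_pos"],sensors.sense()["tool_rot"])
t=cams.snapshot("top");s=cams.snapshot("side")
a=cv2.resize(t[170:260,290:410],(400,300),interpolation=cv2.INTER_CUBIC)
b=cv2.resize(s[120:225,235:375],(400,300),interpolation=cv2.INTER_CUBIC)
cv2.imwrite("pics/pre.png",np.hstack([a,b])[:,:,::-1])
```

```text
[ 0.49248063 -0.16587449  0.19144081] [7.92522703e-01 6.09842397e-01 6.22077962e-05 1.11151508e-04]
```

View pics/pre.png

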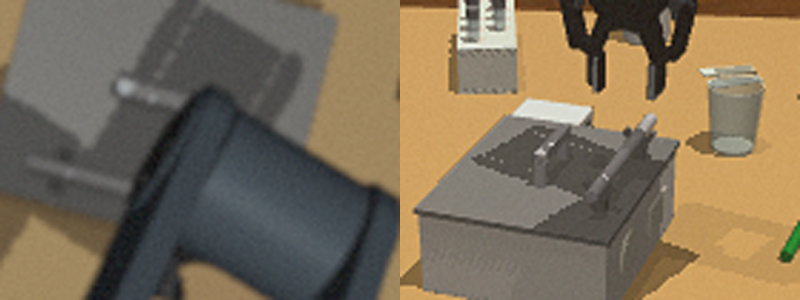

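The fingers (596,85) and (655,90) in the side view are centred above the bar's middle (622,160). Descending now.

>>> {"api": "move_arm", "payload": {"targets": [{"dx":0.02,"dy":0.08,"dz":-0.5,"rx":0,"ry":0,"rz":0.01},{"dx":0,"dy":0,"dz":-0.6,"rx":0,"ry":0,"rz":0},{"dx":0,"dy":0,"dz":-0.6,"rx":0,"ry":0,"rz":0},{"dx":0,"dy":0,"dz":-0.5,"rx":0,"ry":0,"rz":0},{"dx":0,"dy":0,"dz":-0.4,"rx":0,"ry":0,"rz":0},{"dx":0,"dy":0,"dz":-0.3,"rx":0,"ry":0,"rz":0},{"dx":0,"dy":0,"dz":-0.25,"rx":0,"ry":0,"rz":0},{"dx":0,"dy":0,"dz":-0.17,"rx":0,"ry":0,"rz":0},{"dx":0,"dy":0,"dz":0,"rx":0,"ry":0,"rz":0},{"dx":0,"dy":0,"dz":0,"rx":0,"ry":0,"rz":0}]}}

```text
t: 5.2
tcp_pos: [0.4931, -0.164, 0.1086]
tool_rot: [0.791, 0.612, 0.0, 0.0]
force: [0.5, -0.3, 0.3]
finger_gap: 0.6
gripper_force: 0.0
```

>>> {"api": "move_arm", "payload": {"targets": [{"dx":0,"dy":0,"dz":0,"rx":0,"ry":0,"rz":0},{"dx":0,"dy":0,"dz":0,"rx":0,"ry":0,"rz":0},{"dx":0,"dy":0,"dz":0,"rx":0,"ry":0,"rz":0},{"dx":0,"dy":0,"dz":0,"rx":0,"ry":0,"rz":0},{"dx":0,"dy":0,"dz":0,"rx":0,"ry":0,"rz":0},{"dx":0,"dy":0,"dz":0,"rx":0,"ry":0,"rz":0},{"dx":0,"dy":0,"dz":0,"rx":0,"ry":0,"rz":0},{"dx":0,"dy":0,"dz":0,"rx":0,"ry":0,"rz":0},{"dx":0,"dy":0,"dz":0,"rx":0,"ry":0,"rz":0},{"dx":0,"dy":0,"dz":0,"rx":0,"ry":0,"rz":0}], "claw": 0, "newtons": 60}}

```text
t: 6.45
tcp_pos: [0.4939, -0.1643, 0.1087]
tool_rot: [0.791, 0.612, 0.001, 0.001]
force: [4.6, 0.6, 5.3]
finger_gap: 0.139
gripper_force: 58.8
```

>>> {"api": "move_arm", "payload": {"targets": [{"dx":0,"dy":0,"dz":0.3,"rx":0,"ry":0,"rz":0},{"dx":0,"dy":0,"dz":0.5,"rx":0,"ry":0,"rz":0},{"dx":0,"dy":0,"dz":0.8,"rx":0,"ry":0,"rz":0},{"dx":0,"dy":0,"dz":0.8,"rx":0,"ry":0,"rz":0},{"dx":0,"dy":0,"dz":0.8,"rx":0,"ry":0,"rz":0},{"dx":0,"dy":0,"dz":0.5,"rx":0,"ry":0,"rz":0},{"dx":0.05,"dy":0.2,"dz":0.3,"rx":0,"ry":0,"rz":0},{"dx":0.12,"dy":0.5,"dz":0,"rx":0,"ry":0,"rz":0},{"dx":0.18,"dy":0.75,"dz":0,"rx":0,"ry":0,"rz":0},{"dx":0.24,"dy":1.0,"dz":0,"rx":0,"ry":0,"rz":0}]}}

```text
t: 7.7
tcp_pos: [0.5074, -0.1009, 0.2075]
tool_rot: [0.791, 0.612, -0.0, -0.001]
force: [0.3, -0.1, -3.1]
finger_gap: 0.143
gripper_force: 58.5
```

>>> {"api": "move_arm", "payload": {"targets": [{"dx":0.24,"dy":1.0,"dz":0,"rx":0,"ry":0,"rz":-0.015},{"dx":0.24,"dy":1.0,"dz":0,"rx":0,"ry":0,"rz":-0.015},{"dx":0.24,"dy":1.0,"dz":0,"rx":0,"ry":0,"rz":-0.015},{"dx":0.24,"dy":1.0,"dz":0,"rx":0,"ry":0,"rz":-0.015},{"dx":0.24,"dy":1.0,"dz":0,"rx":0,"ry":0,"rz":-0.015},{"dx":0.24,"dy":1.0,"dz":0,"rx":0,"ry":0,"rz":-0.015},{"dx":0.24,"dy":1.0,"dz":0,"rx":0,"ry":0,"rz":-0.015},{"dx":0.24,"dy":1.0,"dz":0,"rx":0,"ry":0,"rz":-0.015},{"dx":0.24,"dy":1.0,"dz":0,"rx":0,"ry":0,"rz":-0.015},{"dx":0.24,"dy":0.9,"dz":0,"rx":0,"ry":0,"rz":-0.015}]}}

```text
t: 8.95
tcp_pos: [0.5666, 0.1473, 0.2072]
tool_rot: [0.814, 0.581, -0.001, -0.001]
force: [1.0, -0.6, -2.4]
finger_gap: 0.141
gripper_force: 58.5
```

>>> {"api": "move_arm", "payload": {"targets": [{"dx":0.24,"dy":0.9,"dz":0,"rx":0,"ry":0,"rz":0},{"dx":0.2,"dy":0.7,"dz":0,"rx":0,"ry":0,"rz":0},{"dx":0.1,"dy":0.4,"dz":0,"rx":0,"ry":0,"rz":0},{"dx":0,"dy":0,"dz":0,"rx":0,"ry":0,"rz":0},{"dx":0,"dy":0,"dz":-0.3,"rx":0,"ry":0,"rz":0},{"dx":0,"dy":0,"dz":-0.5,"rx":0,"ry":0,"rz":0},{"dx":0,"dy":0,"dz":-0.5,"rx":0,"ry":0,"rz":0},{"dx":0,"dy":0,"dz":-0.5,"rx":0,"ry":0,"rz":0},{"dx":0,"dy":0,"dz":-0.3,"rx":0,"ry":0,"rz":0},{"dx":0,"dy":0,"dz":0,"rx":0,"ry":0,"rz":0}]}}

```text
t: 10.2
tcp_pos: [0.5807, 0.1948, 0.1549]
tool_rot: [0.814, 0.58, -0.001, -0.0]
force: [0.3, 0.8, -2.8]
finger_gap: 0.138
gripper_force: 58.5
```

Run:
```python
from h import *
from station import sensors
x=sensors.sense();print(x["tcp_pos"],x["tool_rot"],x["force"],x["ft_torque"])
t=cams.snapshot("top");s=cams.snapshot("side");np.save("pics/t1.npy",t);np.save("pics/s1.npy",s)
a=cv2.resize(t[140:230,160:280],(400,300),interpolation=cv2.INTER_CUBIC)
b=cv2.resize(s[190:310,210:370],(400,300),interpolation=cv2.INTER_CUBIC)
cv2.imwrite("pics/over.png",np.hstack([a,b])[:,:,::-1])
```

```text
[0.58070149 0.19475265 0.15486203] [ 8.14370073e-01  5.80345238e-01 -7.86760467e-04 -4.11473319e-04] [ 0.2720072   0.82355254 -2.80265897] [-0.02834449  0.029887    0.02413199]
```

View pics/over.png

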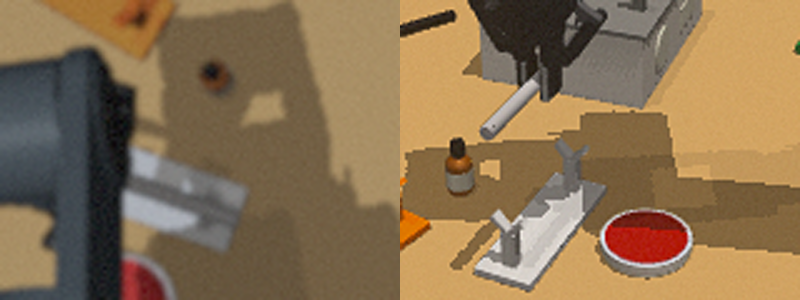

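The bar hangs over the stand, with its near end at (490,130) in the crop, and the notches at (508,225) and (572,150) are below it. Checking its end pixel against prediction.

Run:
```python
from h import *
C=np.array([.5807,.1948,.1549+.0174]);d=np.array([np.cos(np.radians(71)),np.sin(np.radians(71)),0])
f=lambda p:(proj("side",p)-[210,190])*2.5+[400,0]
print("end",f(C+.1*d),"at .07",f(C+.07*d))
R=np.array([.581,.1985,.06])
for k in(-.065,.065): print("rest axis at notch",f(R+k*d), "notch bottom",f(R+k*d-[0,0,.01]))
print("ends at rest",f(R+.1*d))
```

```text
end [485.15445669 134.54081755] at .07 [502.15846765 117.2263763 ]
rest axis at notch [571.64113215 147.6398085 ] notch bottom [571.82585038 155.9327422 ]
rest axis at notch [509.43615934 220.15200182] notch bottom [509.90608503 228.88049925]
ends at rest [490.71334252 241.9771462 ]
```

>>> {"api": "move_arm", "payload": {"targets": [{"dx":0.05,"dy":0.2,"dz":-0.3,"rx":0,"ry":0,"rz":0},{"dx":0,"dy":0,"dz":-0.6,"rx":0,"ry":0,"rz":0},{"dx":0,"dy":0,"dz":-0.6,"rx":0,"ry":0,"rz":0},{"dx":0,"dy":0,"dz":-0.6,"rx":0,"ry":0,"rz":0},{"dx":0,"dy":0,"dz":-0.6,"rx":0,"ry":0,"rz":0},{"dx":0,"dy":0,"dz":-0.5,"rx":0,"ry":0,"rz":0},{"dx":0,"dy":0,"dz":-0.4,"rx":0,"ry":0,"rz":0},{"dx":0,"dy":0,"dz":-0.3,"rx":0,"ry":0,"rz":0},{"dx":0,"dy":0,"dz":-0.2,"rx":0,"ry":0,"rz":0},{"dx":0,"dy":0,"dz":0,"rx":0,"ry":0,"rz":0}]}}

```text
t: 11.55
tcp_pos: [0.5824, 0.1999, 0.0531]
tool_rot: [0.814, 0.58, -0.0, -0.0]
force: [-0.2, 0.3, -2.1]
finger_gap: 0.14
gripper_force: 58.5
```

Run:
```python
from h import *
from station import sensors
x=sensors.sense();print(x["tcp_pos"],x["tool_rot"],x["force"],x["ft_torque"])
s=cams.snapshot("side")
cv2.imwrite("pics/low.png",cv2.resize(s[220:310,220:340],(800,600),interpolation=cv2.INTER_CUBIC)[:,:,::-1])
```

```text
[0.58238007 0.19985736 0.05313574] [ 8.14360784e-01  5.80358940e-01 -9.88287745e-05 -6.76489425e-05] [-0.15313835  0.32453758 -2.11843213] [0.03190266 0.0218566  0.01135626]
```

View pics/low.png

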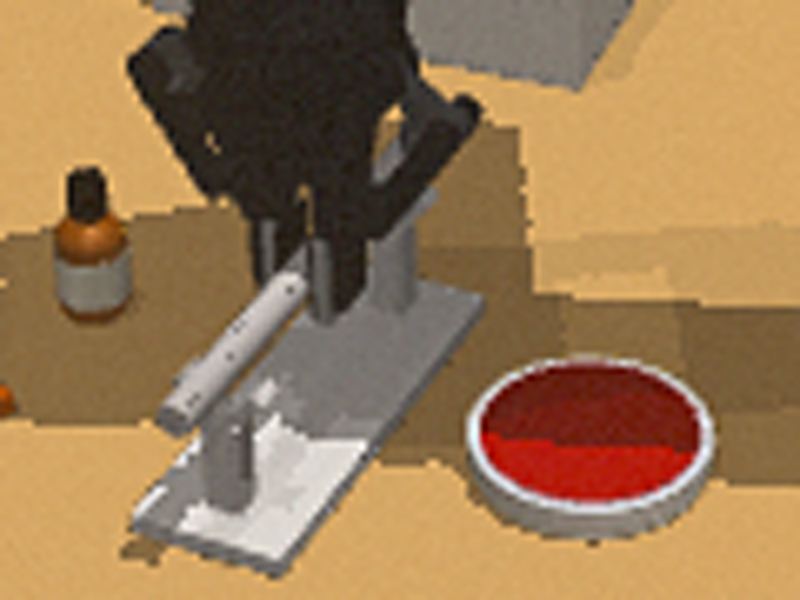

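The bar hangs over both notches about 10 mm high; its near end is at (175,415) and the near post at (230,440). It sits roughly 1-2 mm to the rear, so I'll correct that and lower it.

>>> {"api": "move_arm", "payload": {"targets": [{"dx":-0.06,"dy":0.02,"dz":-0.08,"rx":0,"ry":0,"rz":0},{"dx":0,"dy":0,"dz":-0.08,"rx":0,"ry":0,"rz":0},{"dx":0,"dy":0,"dz":-0.08,"rx":0,"ry":0,"rz":0},{"dx":0,"dy":0,"dz":-0.06,"rx":0,"ry":0,"rz":0},{"dx":0,"dy":0,"dz":-0.04,"rx":0,"ry":0,"rz":0},{"dx":0,"dy":0,"dz":-0.02,"rx":0,"ry":0,"rz":0},{"dx":0,"dy":0,"dz":0,"rx":0,"ry":0,"rz":0},{"dx":0,"dy":0,"dz":0,"rx":0,"ry":0,"rz":0},{"dx":0,"dy":0,"dz":0,"rx":0,"ry":0,"rz":0},{"dx":0,"dy":0,"dz":0,"rx":0,"ry":0,"rz":0}]}}

```text
t: 12.85
tcp_pos: [0.5812, 0.2003, 0.0444]
tool_rot: [0.814, 0.58, 0.0, 0.0]
force: [0.6, -0.8, -2.4]
finger_gap: 0.138
gripper_force: 58.5
```

>>> {"api": "move_arm", "payload": {"targets": [{"dx":0,"dy":0,"dz":-0.03,"rx":0,"ry":0,"rz":0},{"dx":0,"dy":0,"dz":-0.03,"rx":0,"ry":0,"rz":0},{"dx":0,"dy":0,"dz":-0.03,"rx":0,"ry":0,"rz":0},{"dx":0,"dy":0,"dz":0,"rx":0,"ry":0,"rz":0},{"dx":0,"dy":0,"dz":0,"rx":0,"ry":0,"rz":0},{"dx":0,"dy":0,"dz":0,"rx":0,"ry":0,"rz":0},{"dx":0,"dy":0,"dz":0,"rx":0,"ry":0,"rz":0},{"dx":0,"dy":0,"dz":0,"rx":0,"ry":0,"rz":0},{"dx":0,"dy":0,"dz":0,"rx":0,"ry":0,"rz":0},{"dx":0,"dy":0,"dz":0,"rx":0,"ry":0,"rz":0}]}}

```text
t: 14.1
tcp_pos: [0.5823, 0.2003, 0.0431]
tool_rot: [0.814, 0.58, 0.001, 0.001]
force: [0.9, -1.6, 5.8]
finger_gap: 0.14
gripper_force: 59.3
```

>>> {"api": "move_arm", "payload": {"targets": [{"dx":0,"dy":0,"dz":0,"rx":0,"ry":0,"rz":0},{"dx":0,"dy":0,"dz":0,"rx":0,"ry":0,"rz":0},{"dx":0,"dy":0,"dz":0,"rx":0,"ry":0,"rz":0},{"dx":0,"dy":0,"dz":0,"rx":0,"ry":0,"rz":0},{"dx":0,"dy":0,"dz":0.1,"rx":0,"ry":0,"rz":0},{"dx":0,"dy":0,"dz":0.3,"rx":0,"ry":0,"rz":0},{"dx":0,"dy":0,"dz":0.6,"rx":0,"ry":0,"rz":0},{"dx":0,"dy":0,"dz":1,"rx":0,"ry":0,"rz":0},{"dx":0,"dy":0,"dz":1,"rx":0,"ry":0,"rz":0},{"dx":0,"dy":0,"dz":1,"rx":0,"ry":0,"rz":0}], "claw": 55}}

```text
t: 15.35
tcp_pos: [0.5811, 0.2004, 0.1442]
tool_rot: [0.814, 0.58, 0.001, 0.0]
force: [0.8, 0.5, -0.1]
finger_gap: 0.553
gripper_force: 0.0
```

>>> {"api": "move_arm", "payload": {"targets": [{"dx":0,"dy":-0.3,"dz":1,"rx":0,"ry":0,"rz":0},{"dx":0,"dy":-0.8,"dz":1,"rx":0,"ry":0,"rz":0},{"dx":0,"dy":-1,"dz":0,"rx":0,"ry":0,"rz":0.03},{"dx":0,"dy":-1,"dz":0,"rx":0,"ry":0,"rz":0.03},{"dx":0,"dy":-1,"dz":0,"rx":0,"ry":0,"rz":0.03},{"dx":0,"dy":-1,"dz":0,"rx":0,"ry":0,"rz":0.03},{"dx":0,"dy":-1,"dz":0,"rx":0,"ry":0,"rz":0.03},{"dx":-0.1,"dy":-1,"dz":0,"rx":0,"ry":0,"rz":0},{"dx":-0.2,"dy":-1,"dz":0,"rx":0,"ry":0,"rz":0},{"dx":-0.2,"dy":-1,"dz":0,"rx":0,"ry":0,"rz":0}]}}

```text
t: 16.6
tcp_pos: [0.5684, -0.028, 0.1934]
tool_rot: [0.791, 0.612, 0.001, 0.001]
force: [0.5, -1.2, -0.3]
finger_gap: 0.551
gripper_force: 0.0
```

Run:
```python
from h import *
np.set_printoptions(precision=4,suppress=True)
t=cams.snapshot("top");s=cams.snapshot("side");np.save("pics/t2.npy",t)
a=cv2.resize(t[150:240,160:280],(400,300),interpolation=cv2.INTER_CUBIC)
b=cv2.resize(s[220:310,220:340],(400,300),interpolation=cv2.INTER_CUBIC)
cv2.imwrite("pics/placed.png",np.hstack([a,b])[:,:,::-1])
```

```text
(no output)
```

View pics/placed.png

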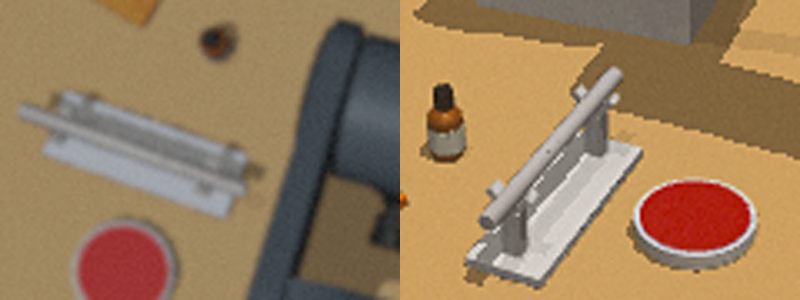

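The bar lies in both notches, overhanging each end by about the same amount, and nothing else moved. Now the handle.

>>> {"api": "move_arm", "payload": {"targets": [{"dx":0,"dy":-1,"dz":0,"rx":0,"ry":0,"rz":0},{"dx":0,"dy":-1,"dz":0,"rx":0,"ry":0,"rz":0},{"dx":0,"dy":-1,"dz":0,"rx":0,"ry":0,"rz":0},{"dx":0,"dy":-1,"dz":0,"rx":0,"ry":0,"rz":0},{"dx":0,"dy":-0.9,"dz":0,"rx":0,"ry":0,"rz":0},{"dx":0,"dy":-0.7,"dz":0,"rx":0,"ry":0,"rz":0},{"dx":0,"dy":-0.4,"dz":0,"rx":0,"ry":0,"rz":0},{"dx":0,"dy":0,"dz":0,"rx":0,"ry":0,"rz":0},{"dx":0,"dy":0,"dz":0,"rx":0,"ry":0,"rz":0},{"dx":0,"dy":0,"dz":0,"rx":0,"ry":0,"rz":0}]}}

```text
t: 17.95
tcp_pos: [0.5683, -0.1764, 0.192]
tool_rot: [0.791, 0.612, -0.0, -0.0]
force: [0.5, -0.6, -0.9]
finger_gap: 0.554
gripper_force: 0.0
```

Run:
```python
from h import *
from station import sensors
x=sensors.sense();print(x["tcp_pos"],x["tool_rot"],x["force"])
s=cams.snapshot("side")
cv2.imwrite("pics/hpre.png",cv2.resize(s[110:230,225:385],(800,600),interpolation=cv2.INTER_CUBIC)[:,:,::-1])
```

```text
[ 0.56834166 -0.17640284  0.19201466] [ 7.90708119e-01  6.12193286e-01 -1.86834551e-05 -2.23729017e-04] [ 0.51670832 -0.55446862 -0.91672255]
```

View pics/hpre.png

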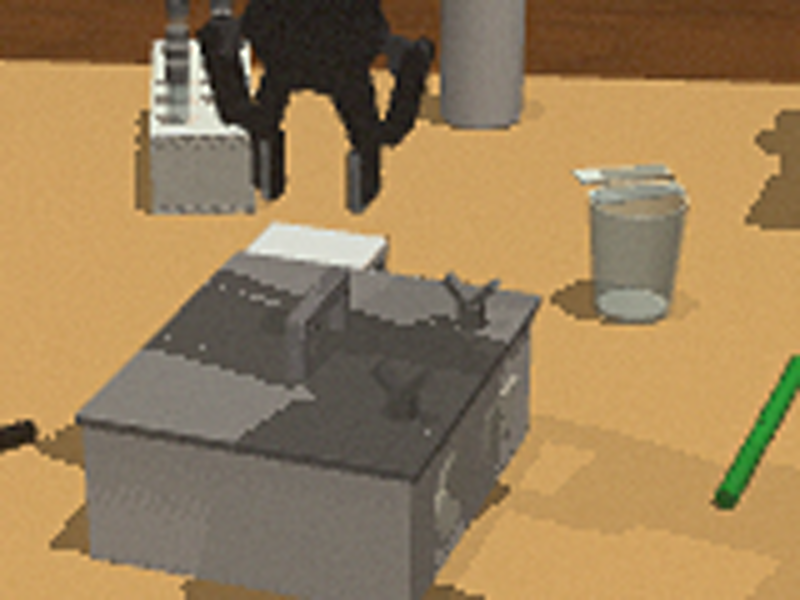

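The fingers (270,195) and (363,205) are centred over the handle's middle (320,295). Going down and gripping firmly.

>>> {"api": "move_arm", "payload": {"targets": [{"dx":0,"dy":-0.05,"dz":-0.4,"rx":0,"ry":0,"rz":0},{"dx":0,"dy":0,"dz":-0.6,"rx":0,"ry":0,"rz":0},{"dx":0,"dy":0,"dz":-0.6,"rx":0,"ry":0,"rz":0},{"dx":0,"dy":0,"dz":-0.5,"rx":0,"ry":0,"rz":0},{"dx":0,"dy":0,"dz":-0.4,"rx":0,"ry":0,"rz":0},{"dx":0,"dy":0,"dz":-0.3,"rx":0,"ry":0,"rz":0},{"dx":0,"dy":0,"dz":-0.25,"rx":0,"ry":0,"rz":0},{"dx":0,"dy":0,"dz":-0.2,"rx":0,"ry":0,"rz":0},{"dx":0,"dy":0,"dz":0,"rx":0,"ry":0,"rz":0},{"dx":0,"dy":0,"dz":0,"rx":0,"ry":0,"rz":0}]}}

```text
t: 19.25
tcp_pos: [0.5687, -0.1785, 0.1111]
tool_rot: [0.791, 0.612, 0.0, 0.0]
force: [0.0, -0.9, -0.3]
finger_gap: 0.547
gripper_force: 0.0
```

>>> {"api": "move_arm", "payload": {"targets": [{"dx":0,"dy":0,"dz":0,"rx":0,"ry":0,"rz":0},{"dx":0,"dy":0,"dz":0,"rx":0,"ry":0,"rz":0},{"dx":0,"dy":0,"dz":0,"rx":0,"ry":0,"rz":0},{"dx":0,"dy":0,"dz":0,"rx":0,"ry":0,"rz":0},{"dx":0,"dy":0,"dz":0,"rx":0,"ry":0,"rz":0},{"dx":0,"dy":0,"dz":0,"rx":0,"ry":0,"rz":0},{"dx":0,"dy":0,"dz":0,"rx":0,"ry":0,"rz":0},{"dx":0,"dy":0,"dz":0,"rx":0,"ry":0,"rz":0},{"dx":0,"dy":0,"dz":0,"rx":0,"ry":0,"rz":0},{"dx":0,"dy":0,"dz":0,"rx":0,"ry":0,"rz":0}], "claw": 0, "newtons": 100}}

```text
t: 20.5
tcp_pos: [0.5683, -0.1784, 0.1113]
tool_rot: [0.791, 0.612, -0.0, 0.0]
force: [-1.8, 0.7, 5.3]
finger_gap: 0.115
gripper_force: 97.9
```

>>> {"api": "move_arm", "payload": {"targets": [{"dx":0,"dy":0,"dz":0.04,"rx":0,"ry":0,"rz":0},{"dx":0,"dy":0,"dz":0.04,"rx":0,"ry":0,"rz":0},{"dx":0,"dy":0,"dz":0.04,"rx":0,"ry":0,"rz":0},{"dx":0,"dy":0,"dz":0.04,"rx":0,"ry":0,"rz":0},{"dx":0,"dy":0,"dz":0.04,"rx":0,"ry":0,"rz":0},{"dx":0,"dy":0,"dz":0.04,"rx":0,"ry":0,"rz":0},{"dx":0,"dy":0,"dz":0.04,"rx":0,"ry":0,"rz":0},{"dx":0,"dy":0,"dz":0,"rx":0,"ry":0,"rz":0},{"dx":0,"dy":0,"dz":0,"rx":0,"ry":0,"rz":0},{"dx":0,"dy":0,"dz":0,"rx":0,"ry":0,"rz":0}]}}

```text
t: 21.75
tcp_pos: [0.5681, -0.1782, 0.1182]
tool_rot: [0.791, 0.612, -0.0, -0.0]
force: [-0.7, -0.1, -8.6]
finger_gap: 0.119
gripper_force: 98.3
```

>>> {"api": "move_arm", "payload": {"targets": [{"dx":0,"dy":0,"dz":0.06,"rx":0,"ry":0,"rz":0},{"dx":0,"dy":0,"dz":0.06,"rx":0,"ry":0,"rz":0},{"dx":0,"dy":0,"dz":0.06,"rx":0,"ry":0,"rz":0},{"dx":0,"dy":0,"dz":0.06,"rx":0,"ry":0,"rz":0},{"dx":0,"dy":0,"dz":0.06,"rx":0,"ry":0,"rz":0},{"dx":0,"dy":0,"dz":0.06,"rx":0,"ry":0,"rz":0},{"dx":0,"dy":0,"dz":0.06,"rx":0,"ry":0,"rz":0},{"dx":0,"dy":0,"dz":0.06,"rx":0,"ry":0,"rz":0},{"dx":0,"dy":0,"dz":0.06,"rx":0,"ry":0,"rz":0},{"dx":0,"dy":0,"dz":0.06,"rx":0,"ry":0,"rz":0}]}}

```text
t: 23.0
tcp_pos: [0.569, -0.1788, 0.1325]
tool_rot: [0.791, 0.612, 0.0, 0.0]
force: [0.5, -0.4, -3.9]
finger_gap: 0.12
gripper_force: 98.9
```

>>> {"api": "move_arm", "payload": {"targets": [{"dx":0,"dy":0,"dz":0.08,"rx":0,"ry":0,"rz":0},{"dx":0,"dy":0,"dz":0.08,"rx":0,"ry":0,"rz":0},{"dx":0,"dy":0,"dz":0.08,"rx":0,"ry":0,"rz":0},{"dx":0,"dy":0,"dz":0.06,"rx":0,"ry":0,"rz":0},{"dx":0,"dy":0,"dz":0.03,"rx":0,"ry":0,"rz":0},{"dx":0,"dy":0,"dz":0,"rx":0,"ry":0,"rz":0},{"dx":0,"dy":0,"dz":0,"rx":0,"ry":0,"rz":0},{"dx":0,"dy":0,"dz":0,"rx":0,"ry":0,"rz":0},{"dx":0,"dy":0,"dz":0,"rx":0,"ry":0,"rz":0},{"dx":0,"dy":0,"dz":0,"rx":0,"ry":0,"rz":0}]}}

```text
t: 24.25
tcp_pos: [0.5684, -0.1784, 0.141]
tool_rot: [0.791, 0.612, 0.0, -0.0]
force: [0.3, -0.2, -4.7]
finger_gap: 0.115
gripper_force: 98.9
```

Run:
```python
from h import *
from station import sensors
x=sensors.sense();print(x["tcp_pos"],x["tool_rot"],x["force"],x["ft_torque"])
s=cams.snapshot("side")
cv2.imwrite("pics/lift.png",cv2.resize(s[100:310,215:495],(800,600),interpolation=cv2.INTER_CUBIC)[:,:,::-1])
```

```text
[ 0.56842863 -0.17837926  0.14101982] [ 7.90933169e-01  6.11902543e-01  1.49224142e-06 -3.04354937e-05] [ 0.33769576 -0.2118814  -4.70158939] [ 0.03197376 -0.00548416 -0.02371464]
```

View pics/lift.png

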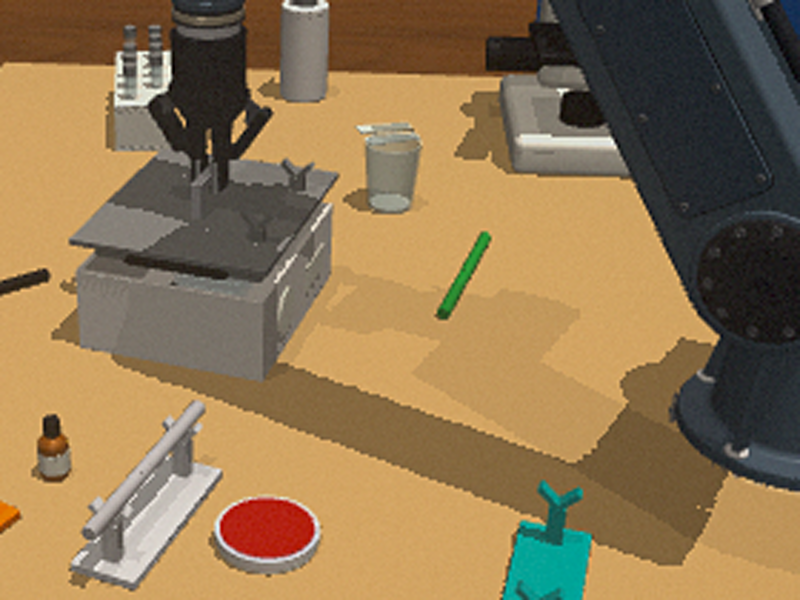

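The lid is held level about 30 mm up (its near edge at (75,240)–(260,272), clear of the box rim). The load is only its weight, and the bar is still in the stand.

```bash
python3 -c "
from station import order
print(order.sign_off())"
```

```text
the job is handed in; nothing more can be done
None
```

The hold-down bar rests level in both notches of the aluminium stand, and the lid is unsealed and held level about 30 mm over the box by the grip alone; I handed the job in at about 24 s.

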